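# Slide the tall pitcher home into its stand

## Task

Slide the tall frosted glass pitcher across the counter into the free bay of the low wooden stand, fully home against the stand's back wall, and leave it standing there upright. Only push it, low on its body and steadily so that it does not tip: do not take it between the fingers and do not lift it off the tiles. Leave the caddy in the other bay, the cups and the teapot where they are.

Things in the scene. Friction and masses are not known exactly. Their poses are not given: they have to be found in the camera images.
- pitcher: Tall narrow frosted glass pitcher with round wooden stopper, about 0.45 kg, loose, round about its upright z. Straight cylinder of 70 mm diameter up to 45 mm, tapering to a 28 mm neck at 95 mm, flaring to 40 mm at 205 mm; stopper top at 238 mm. Origin: centre of its underside. Friction on the tiles about 0.6 (varies by 15 %): a push higher than about 50 mm may tip it.
- stand: Low pale wood stand, fixed, 212 mm wide (y), 35 mm high, no floor. x runs from its open front (towards the robot) to the back wall, whose inner face is at x = 35 mm. Divider (|y| < 6 mm) and end walls (|y| 96 to 106 mm) reach forward to x = -12 mm: two bays, each 90 mm wide, centres y = +51 and -51 mm. Origin on the counter between the bays; a pitcher with its axis at x = 0 is fully home.
- free_bay: A point on the counter, nothing to see: the middle of the bay that is free, on the stand's x = 0 line, where the axis of the pitcher stands when it is fully home and centred. Its own axes mean nothing; take directions from the stand.
- caddy: Squat round celadon tea caddy, 62 mm diameter, 55 mm high plus a 10 mm lid knob, loose, standing in the other bay (left or right). Origin: centre of its underside. To be left alone.
- cup_a: Small celadon cup, 66 mm across the rim, 48 mm high, loose on the counter beside the work. Origin: centre of its underside. To be left alone.
- cup_b: A second cup like cup_a. To be left alone.
- teapot: Red clay teapot, body 92 mm across, 84 mm high, loose; handle on its +y side and spout on its -y side each reach about 78 mm from the axis. Origin: centre of its underside. To be left alone.
Mind the look-alikes: they are no part of the job. There is more than one size of the stand; the one meant has the size given above. Of the things that look like the pitcher, the larger one is meant.

How it is judged (in metres and radians):
At the end, for the whole second after the job is handed in: The pitcher stands at rest on the tiles in the free bay, upright within 3 degrees, its foot within 6 mm of touching the stand's back wall; the caddy is within 20 mm, and the cups and the teapot within 30 mm, of where they stood (x of pitcher in the frame of stand above -0.006 m and horizontal distance between pitcher and free_bay below 0.02 m and angle between each of pitcher, caddy's own z axis and vertical below 0.05 rad and height (world z) of pitcher below 0.003 m and linear speed of pitcher below 0.01 m/s and distance of caddy from where it was at the start of the episode below 0.02 m and distance of each of cup_a, cup_b, teapot from where it was at the start of the episode below 0.03 m).
It fails at once if the pitcher tips by more than 17 degrees or is knocked along faster than 0.4 m/s (angle between pitcher's own z axis and vertical above 0.3 rad or linear speed of pitcher above 0.4 m/s).
It fails at once if the pitcher is lifted off the counter (origin more than 15 mm up) (height (world z) of pitcher above 0.015 m).
It fails at once if the pitcher is taken between the fingers (grasp point within 18 mm of its axis, below its top) (horizontal distance between the grasp point and pitcher below 0.018 m and height (world z) of the grasp point below 0.235 m).
It fails at once if the pitcher is pushed high (fingers press it while the grasp point is more than 110 mm above the counter) (contact force between the fingers and pitcher above 0.3 N and height (world z) of the grasp point above 0.11 m).
It fails at once if the caddy is shifted by more than 20 mm, or a cup or the teapot by more than 30 mm (distance of caddy from where it was at the start of the episode above 0.02 m or distance of any of cup_a, cup_b, teapot from where it was at the start of the episode above 0.03 m).
It also fails if it takes over 53 s, if anything falls off the work surface, if the arm or the gripper's body presses on something with over 40 N, if the wrist force passes 120 N, or if a joint passes its speed limit or range.

## Robot

A 6-joint arm with a two-finger parallel gripper is mounted at the origin on the work surface. World frame = base frame: x ahead of the robot, y to its left, z up, the work surface at z = 0. Lengths are in mm, angles in rad, forces in N, time in s.
With the tool pointing down it reaches from about 350 to 800 mm from the base axis. Payload 7.3 kg.
Tool frame: the origin (TCP) lies at the very end of the fingers, on their centre line; the grasp point (between the pads) lies 19 mm behind it; z points along the fingers, y is the direction in which the jaws open and shut (so a half turn about z gives the same grasp; the last joint's range is limited). The gripper opens to 85 mm and grips with 20 to 120 N. Pads are 22 mm wide; open, the fingers measure 114 mm over their backs; the gripper's body (76 mm by 85 mm) begins 54 mm behind the grasp point. The pads swing forward as they close: fully open they stand 13 mm farther back than shut.
Start: joints at [-0.146, 0.342, 1.524, -0, 1.275, -0.146], TCP at [525.019, 0.02, 231.322] pointing down, gripper open.
Joint ranges: [-2.53, 2.53], [-0.77, 2.02], [0.04, 2.7], [-1, 4.14], [0.28, 2.66], [-3.11, 3.11]. Speed limits (rad/s): [2.57, 2.57, 3.14, 3.14, 3.14, 3.14].

## Interface

Orientations are given as a unit quaternion [x, y, z, w].
In Python, from cell import arm, camera, camera_model gives the robot as it stands.
- The arm moves only by the shell command python3 -m inch 'ROWS' [FORCE]. ROWS is JSON, a list of rows, each a list of 7 numbers: the turn, a rotation vector about the tool's x, y, z in degrees, then the shift along the tool's x, y, z in m, then the closure, from -1 (fully open) to 1 (shut). In form: [[ax, ay, az, dx, dy, dz, gripper], ...]. A call has 1 to 5 rows; each row is the pose to reach, as a shift and turn from the pose commanded when the call began, along the tool's axes at that moment; what a row does not reach only later rows make up. A row lasts 1/10 s, in which the tool goes at most 50 mm and 8.59 degrees, less where a joint would pass 70% of its speed; a pose out of reach is approached as far as the arm can. A call with a gripper value outside its range is refused whole. The fingers move at their own pace and stop on an object; FORCE is the grip in N (left out, the last holds). Time passes only in rows, so rows that repeat a pose let the fingers close. It gives the time, the measured TCP pose, the force and the opening at its end, in the units of the state.
- arm.observe(): the state, without advancing time (a new reading comes with each control period).
- camera(name): name is "scene" or "side" or "wrist"; returns (picture, depth): 420x560x3 uint8, blue, green, red; 420x560 float32, mm along the optical axis (not along the pixel's ray), 0 where there is no reading.
- camera_model(name): a dict with "K" (3x3 intrinsics, pixels), "D" ([k1, k2, p1, p2, k3] as OpenCV has them; the pictures are not rectified), "T" (4x4, takes a point from camera to world coordinates). Camera axes: x right, y down, z forward; pixel columns grow to the right and rows downward; lengths in mm; the calibration is good to about 2 mm. A picture is of the moment at which its call begins: read the wrist's pose just before it. camera_model takes no time and is no camera call; for the wrist camera it gives the pose at the moment of the call.
- arm.close_job(): hands the job in, once; it reports no verdict.
The state is a dict: "t": time; "joint_pos": joint angles; "qvel": joint speeds; "joint_efforts": joint torques, N m; "tool_pos": TCP position; "eef_rot": TCP orientation; "contact_force": force on the tool from outside, world axes, zero at the start; "wrist_torque": the same for the moment, N m; "gripper_width": opening from 0.0 (shut) to 1.0 (fully open).
Only numpy, scipy, OpenCV 4.12 (cv2) and the standard library are available. Lean on these libraries where they do the work, as an engineer would, in place of code of your own. Each camera call takes 0.05 s, during which the arm holds its last target.

## Working session

There is one attempt and no reset: what is moved stays moved. The work goes in short steps, Python scripts to look and compute and a shell command to move; the robot and the scene stay as the last step left them, time stands still between calls to the robot, and variables do not carry over. Pictures are saved under pics/ and viewed, and the job is handed in when it is done.

```bash
ls; mkdir -p pics; python3 - <<'E'
from cell import arm,camera,camera_model
import cv2,numpy as np
print(arm.observe())
for n in("scene","side","wrist"):
    m=camera_model(n); p,d=camera(n)
    cv2.imwrite(f"pics/{n}0.png",p); np.savez(f"{n}0.npz",p=p,d=d,K=m["K"],D=m["D"],T=m["T"])
    print(n,np.round(m["T"],3).tolist(),np.round(m["K"],1).tolist(),m["D"])
E
```

```text
pics
{'t': 0.0, 'joint_pos': array([-1.45995834e-01,  3.42710977e-01,  1.52500734e+00,  1.49156732e-05,
        1.27537723e+00, -1.46030666e-01]), 'qvel': array([-9.87271864e-05, -7.44586683e-04,  1.35894399e-03,  1.66011387e-03,
       -1.75728901e-04,  1.37588001e-03]), 'joint_efforts': array([ 5.72253757e-04, -4.33677435e+01, -2.46005630e+01, -7.37992127e-05,
        7.83137977e-03, -1.18290802e-05]), 'tool_pos': array([5.24611135e+02, 8.61467154e-02, 2.30635424e+02]), 'eef_rot': array([ 7.07095806e-01,  7.07117357e-01, -4.42664878e-04, -6.07263434e-04]), 'contact_force': array([ 0.10583006, -0.34011273, -0.26040537]), 'wrist_torque': array([-0.06684371,  0.04676966,  0.01891733]), 'gripper_width': 1.0013508689894195}
scene [[0.89, 0.365, -0.274, 789.373], [0.456, -0.707, 0.54, -652.06], [0.003, -0.606, -0.795, 1089.344], [0.0, 0.0, 0.0, 1.0]] [[491.5, 0.0, 273.4], [0.0, 491.5, 212.1], [0.0, 0.0, 1.0]] [-0.1430949  0.         0.         0.         0.       ]
side [[-0.85, -0.275, 0.449, -15.206], [-0.527, 0.429, -0.734, 807.738], [0.009, -0.86, -0.51, 573.625], [0.0, 0.0, 0.0, 1.0]] [[490.8, 0.0, 278.2], [0.0, 490.8, 206.6], [0.0, 0.0, 1.0]] [0.05166703 0.         0.         0.         0.        ]
wrist [[1.0, -0.001, -0.002, 524.504], [-0.002, -0.947, -0.321, 81.976], [-0.002, 0.321, -0.947, 373.58], [0.0, 0.0, 0.0, 1.0]] [[366.4, 0.0, 283.0], [0.0, 366.4, 210.5], [0.0, 0.0, 1.0]] [-0.07822684  0.          0.          0.          0.        ]
```

View pics/scene0.png

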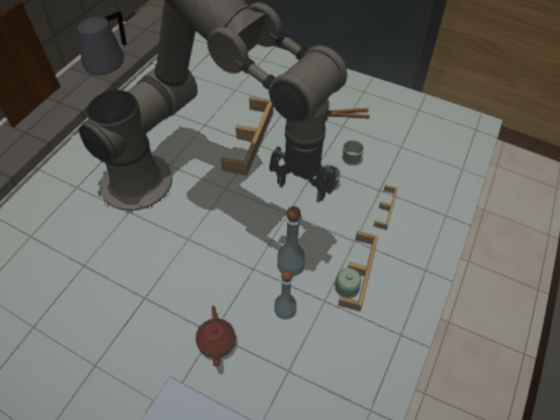

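View pics/side0.png

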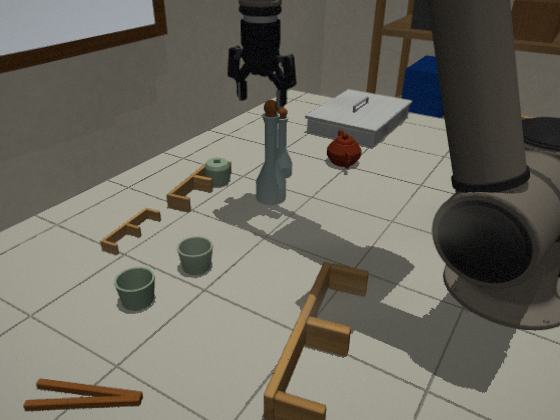

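View pics/wrist0.png

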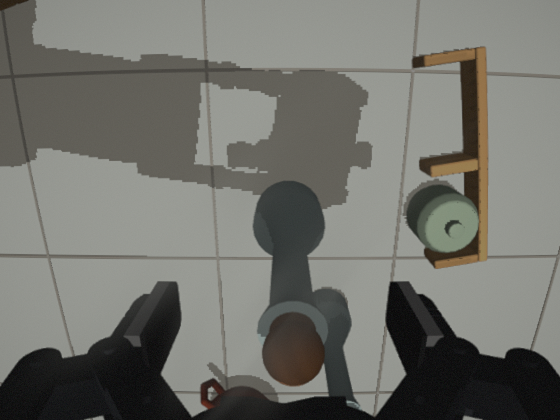

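The scene shows three stands; the one holding the caddy (scene ~(360,270), wrist (450,160)) is the candidate, its upper bay free. The larger pitcher is at scene (291,255), wrist foot (289,215). Next I measure them.

```bash
cat > h.py <<'E'
import numpy as np,cv2
class V:
    def __init__(s,f):
        z=np.load(f); s.p=z["p"];s.d=z["d"];s.K=z["K"];s.D=z["D"];s.T=z["T"]
        h,w=s.d.shape; u,v=np.meshgrid(np.arange(w),np.arange(h))
        n=cv2.undistortPoints(np.stack([u,v],-1).reshape(-1,1,2).astype(np.float64),s.K,s.D).reshape(h,w,2)
        s.ray=np.dstack([n,np.ones((h,w))])@s.T[:3,:3].T; s.o=s.T[:3,3]
        s.P=s.o+s.ray*s.d[...,None]
    def plane(s,u,v,z):
        n=cv2.undistortPoints(np.array([[[u,v]]],float),s.K,s.D)[0,0]
        r=s.T[:3,:3]@np.array([n[0],n[1],1]); return s.o+r*(z-s.o[2])/r[2]
def circ(P):
    A=np.c_[2*P,np.ones(len(P))]; c=np.linalg.lstsq(A,(P**2).sum(1),rcond=None)[0]
    return c[:2],np.sqrt(c[2]+c[:2]@c[:2])
E
python3 - <<'E'
from h import *
for n in("wrist","scene","side"):
    v=V(n+"0.npz"); P=v.P; hsv=cv2.cvtColor(v.p,cv2.COLOR_BGR2HSV)
    ok=v.d>0
    h=hsv[...,0]; sat=hsv[...,1]
    wood=(h>8)&(h<25)&(sat>90)&ok&(P[...,2]>3)&(P[...,2]<60)
    nn,l,st,c=cv2.connectedComponentsWithStats(wood.astype(np.uint8))
    for i in range(1,nn):
        if st[i,4]<60: continue
        Q=P[l==i]; q=Q[abs(Q[:,2]-np.percentile(Q[:,2],97))<5][:,:2].astype(np.float32)
        r=cv2.minAreaRect(q); print(n,"wood",c[i].round(),len(Q),"ztop",np.percentile(Q[:,2],97).round(1),np.round(r[0],1),np.round(r[1],1),round(r[2],1)); 
        if 35>np.percentile(Q[:,2],97)>0: print(cv2.boxPoints(r).round(1).tolist())
    # pitcher near cylinder
    for z0,z1,nm in((10,42,"cyl"),(205,236,"stop"),(150,200,"neck")):
        m=ok&(P[...,2]>z0)&(P[...,2]<z1)&(P[...,0]>430)&(P[...,0]<640)&(P[...,1]<60)&(P[...,1]>-250)
        nn,l,st,c=cv2.connectedComponentsWithStats(m.astype(np.uint8))
        for i in range(1,nn):
            if st[i,4]<80: continue
            Q=P[l==i]; C,R=circ(Q[:,:2]); print(n,nm,c[i].round(),len(Q),C.round(1),round(R,1),"bgr",v.p[l==i].mean(0).round())
E
```

```text
wrist wood [9. 3.] 143 ztop 22.8 [268.4 166.3] [11.7  2.1] 13.7
[[262.3999938964844, 165.89999389648438], [262.8999938964844, 163.89999389648438], [274.29998779296875, 166.6999969482422], [273.79998779296875, 168.6999969482422]]
wrist wood [466. 150.] 6179 ztop 36.3 [692.2  11.2] [ 57.5 210.9] 9.8
wrist cyl [288. 192.] 485 [528.9 -44.3] 33.7 bgr [59. 60. 56.]
wrist cyl [332. 305.] 605 [ 573.1 -163.8] 23.9 bgr [71. 73. 69.]
wrist stop [293. 339.] 3635 [529.  -43.4] 12.9 bgr [55. 62. 70.]
wrist neck [291. 284.] 1356 [528.9 -42.4] 11.8 bgr [64. 66. 62.]
wrist neck [352. 403.] 101 [ 579.1 -155.9] 4.2 bgr [89. 91. 83.]
scene wood [533.   8.] 622 ztop 56.7 [ 963.4 1623. ] [ 25.6 161.3] 89.1
scene wood [ 32. 101.] 865 ztop 58.1 [-536.   121.4] [239.8  13.6] 89.6
scene wood [252. 131.] 629 ztop 53.5 [218.1 303.2] [ 76. 298.] 12.6
scene wood [348. 113.] 185 ztop 16.9 [452.4 555.7] [130.9  39. ] 33.7
[[387.1000061035156, 535.7000122070312], [408.79998779296875, 503.29998779296875], [517.7000122070312, 575.7999877929688], [496.1000061035156, 608.2000122070312]]
scene wood [388. 207.] 90 ztop 26
[... 842 characters left out ...]
7] [ 39.1 144. ] 7.3
[[655.7000122070312, 309.6000061035156], [674.0999755859375, 166.89999389648438], [712.9000244140625, 171.8000030517578], [694.5, 314.6000061035156]]
side wood [312. 344.] 5540 ztop 50.7 [210.2 306.8] [ 79.7 299.7] 12.2
side wood [ 83. 396.] 2007 ztop 13.1 [440.3 557.3] [148.8  43. ] 30.8
[[365.3999938964844, 537.7000122070312], [387.3999938964844, 500.70001220703125], [515.2000122070312, 577.0], [493.1000061035156, 614.0]]
side cyl [286. 167.] 138 [ 562.  -160.4] 15.4 bgr [78. 80. 71.]
side cyl [271. 193.] 363 [527.7 -45. ] 33.7 bgr [73. 76. 69.]
side stop [271. 109.] 189 [526.2 -40.9] 10.2 bgr [18. 34. 54.]
side neck [274. 125.] 378 [552.3 -95.2] 66.8 bgr [59. 65. 64.]
```

```bash
python3 - <<'E'
from h import *
v=V("scene0.npz")
for nm,u,w,z in(("teapot",215,338,50),("cup",353,150,40),("cup",332,178,40),("caddy",348,281,50)): print(nm,v.plane(u,w,z).round(), v.P[w,u].round())
E
python3 -m inch '[[0,0,0,0,-0.04,-0.03,-0.15],[0,0,0,0,-0.08,-0.06,-0.15],[0,0,0,0,-0.10,-0.06,-0.15],[0,0,0,0,-0.10,-0.06,-0.15]]' 40
```

```text
teapot [ 477. -322.   50.] [ 483. -329.   72.]
cup [533. 378.  40.] [526. 405.  12.]
cup [520. 246.  40.] [596.  -6. 334.]
caddy [687. -50.  50.] [687. -51.  53.]
t: 0.55
tool_pos: [423.3, 0.2, 292.3]
eef_rot: [0.707, 0.707, 0.0, 0.001]
contact_force: [0.3, -0.7, -0.5]
gripper_width: 0.574
```

```bash
python3 -m inch '[[0,0,8,-0.04,0,0,-0.15],[0,0,16,-0.08,0,0,-0.15],[0,0,24,-0.12,0,0,-0.15],[0,0,32,-0.132,0.02,0.04,-0.15],[0,0,40,-0.132,0.02,0.08,-0.15]]'
python3 -m inch '[[0,8,0,0,0,0,-0.15],[0,16,0,0,0,0,-0.15],[0,24,0,0,0,0,-0.15],[0,32,0,0,0,0,-0.15],[0,40,0,0,0,0,-0.15]]'
python3 -m inch '[[0,5,0,0,0,0,-0.15],[0,5,0,0,0,0,-0.15]]'
python3 - <<'E'
from cell import arm
s=arm.observe();print(s["joint_pos"].round(3))
from scipy.spatial.transform import Rotation as R
print(R.from_quat(s["eef_rot"]).as_matrix().round(3))
E
```

```text
t: 1.05
tool_pos: [447.6, -134.9, 210.1]
eef_rot: [0.908, 0.419, 0.001, 0.001]
contact_force: [0.5, -0.6, -0.5]
gripper_width: 0.577
t: 1.55
tool_pos: [445.7, -133.2, 211.4]
eef_rot: [0.851, 0.396, 0.313, -0.144]
contact_force: [-0.2, 1.3, -1.1]
gripper_width: 0.577
t: 1.75
tool_pos: [444.4, -133.5, 209.3]
eef_rot: [0.838, 0.388, 0.347, -0.163]
contact_force: [0.2, -0.9, 0.3]
gripper_width: 0.574
[-0.968  0.311  1.938  0.796  1.271 -0.66 ]
[[ 0.459  0.763  0.455]
 [ 0.537 -0.646  0.543]
 [ 0.708 -0.005 -0.706]]
```

```bash
python3 -m inch '[[0,0,0,-0.03,0,0.03,-0.15],[0,0,0,-0.06,0,0.06,-0.15],[0,0,0,-0.09,0,0.09,-0.15],[0,0,0,-0.115,0,0.115,-0.15],[0,0,0,-0.115,0,0.115,-0.15]]'
cat > look.py <<'E'
import sys
from cell import arm,camera,camera_model
from h import *
tag=sys.argv[1]
for n in sys.argv[2:]:
    m=camera_model(n); p,d=camera(n)
    cv2.imwrite(f"pics/{n}{tag}.png",p); np.savez(f"{n}{tag}.npz",p=p,d=d,K=m["K"],D=m["D"],T=m["T"])
    v=V(f"{n}{tag}.npz");P=v.P;ok=v.d>0
    hsv=cv2.cvtColor(p,cv2.COLOR_BGR2HSV)
    h,sat=hsv[...,0],hsv[...,1]
    wood=(h>8)&(h<25)&(sat>90)&ok&(P[...,2]>3)&(P[...,2]<60)
    nn,l,st,c=cv2.connectedComponentsWithStats(wood.astype(np.uint8))
    for i in range(1,nn):
        if st[i,4]<150: continue
        Q=P[l==i]; zt=np.percentile(Q[:,2],97); r=cv2.minAreaRect(Q[abs(Q[:,2]-zt)<5][:,:2].astype(np.float32)); print(n,"wood",c[i].round(),len(Q),zt.round(1),np.round(r[0],1),np.round(r[1],1),round(r[2],1))
    for z0,z1 in((8,42),(110,190),(207,236)):
        m=ok&(P[...,2]>z0)&(P[...,2]<z1)&(P[...,0]>430)&(P[...,0]<720)&(P[...,1]<130)&(P[...,1]>-100)&(sat<70 if z0<200 else sat>=0)&(v.d>130)
        nn,l,st,c=cv2.connectedComponentsWithStats(m.astype(np.uint8))
        for i in range(1,nn):
            if st[i,4]<80: continue
            Q=P[l==i]; C,R=circ(Q[:,:2]); print(n,z0,c[i].round(),len(Q),C.round(1),round(R,1))
s=arm.observe();print(s["t"],s["tool_pos"].round(1))
E
python3 look.py 1 wrist side
```

```text
t: 2.25
tool_pos: [444.2, -130.4, 45.3]
eef_rot: [0.838, 0.39, 0.345, -0.165]
contact_force: [0.5, 0.2, 0.4]
gripper_width: 0.574
wrist wood [385.   6.] 283 17.0 [669.6   2.5] [ 8.8 16. ] 60.9
wrist wood [504.  26.] 1855 35.6 [708.4 -89.1] [55.8 25.2] 27.6
wrist 8 [439.  27.] 2893 [683.9 -42.9] 30.4
wrist 8 [298. 142.] 3303 [529.5 -45.8] 34.5
side wood [188. 189.] 913 35.6 [688.6  33.2] [ 59.3 176. ] 11.1
side wood [128. 229.] 793 24.5 [684.9 241. ] [ 38.7 143.4] 7.5
side wood [312. 344.] 5514 50.7 [209.8 307.3] [ 79.8 299.7] 12.2
side wood [ 83. 396.] 2010 13.2 [439. 559.] [148.3  43.7] 29.1
side 8 [219. 176.] 267 [682.3 -40.8] 29.3
side 8 [271. 194.] 384 [527.9 -44.9] 33.8
side 110 [271. 140.] 435 [526.8 -43.7] 12.1
side 207 [271. 108.] 188 [525.9 -41.9] 10.8
2.35 [ 445.5 -131.7   49. ]
```

View pics/wrist1.png

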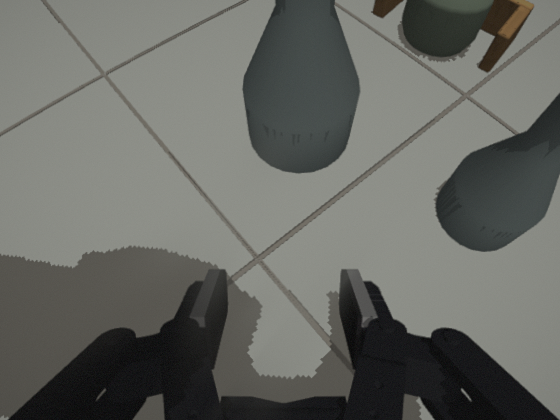

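View pics/side1.png

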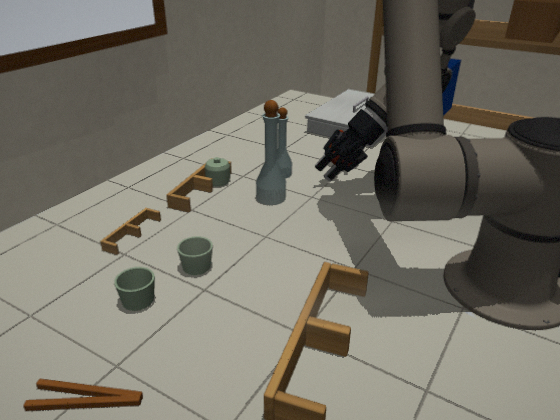

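The gripper is behind the pitcher, low, with the pitcher foot at wrist (298,165) slightly right of the finger centre (288). I shift right 8 mm, go lower and approach.

```bash
python3 -m inch '[[0,0,0,-0.009,0.008,0.009,-0.15],[0,0,0,-0.017,0.008,0.017,-0.15],[0,0,0,0.003,0.008,0.037,-0.15],[0,0,0,0.023,0.008,0.057,-0.15],[0,0,0,0.026,0.008,0.060,-0.15]]'
python3 look.py 2 wrist
```

```text
t: 2.85
tool_pos: [491.2, -88.6, 26.0]
eef_rot: [0.836, 0.392, 0.347, -0.162]
contact_force: [-0.1, -0.5, -0.6]
gripper_width: 0.573
wrist wood [399.  19.] 1425 35.1 [674.2   3.3] [10.6 25.8] 72.4
wrist wood [532.  62.] 2643 35.7 [710.6 -84.6] [62.7 23.8] 31.7
wrist 8 [453.  65.] 3949 [684.  -42.7] 30.5
wrist 8 [285. 225.] 3109 [529.2 -45.8] 34.3
wrist 8 [221. 301.] 513 [453.1 -73.2] 17.0
2.9 [491.  -89.1  25.8]
```

View pics/wrist2.png

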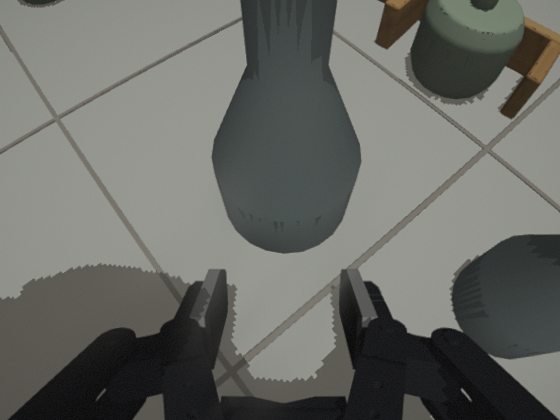

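Pitcher is centred between the fingertips (foot at (285,250)). Start the push.

```bash
for i in 1; do python3 -m inch '[[0,0,0,0.006,0,0.006,-0.15],[0,0,0,0.012,0,0.012,-0.15],[0,0,0,0.018,0,0.018,-0.15],[0,0,0,0.022,0,0.022,-0.15],[0,0,0,0.026,0,0.026,-0.15]]'; done
python3 look.py 3 wrist
```

```text
t: 3.4
tool_pos: [514.2, -62.7, 24.5]
eef_rot: [0.838, 0.39, 0.347, -0.161]
contact_force: [-2.8, -4.4, 1.6]
gripper_width: 0.574
wrist wood [408.  26.] 4086 35.7 [694.5  12.6] [31.8 60.3] 84.2
wrist wood [543. 107.] 2331 35.5 [708.2 -80. ] [62.8 12.3] 30.5
wrist 8 [461. 103.] 4192 [684.  -42.7] 30.6
wrist 8 [282. 294.] 3024 [508.2 -69.9] 20.7
wrist 8 [195. 286.] 114 [483.8 -44.2] 2.1
wrist 8 [371. 285.] 107 [537.9 -89.6] 2.1
3.45 [514.4 -62.   24.7]
```

View pics/wrist3.png

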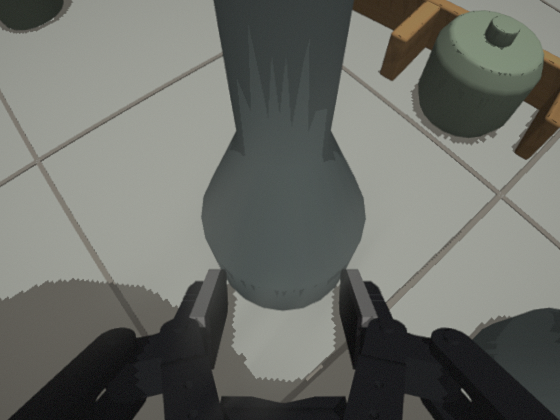

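Both fingers touch the foot symmetrically at (225,290)/(343,290). I keep pushing along the heading.

```bash
python3 -m inch '[[0,0,0,0.006,0,0.006,-0.15],[0,0,0,0.012,0,0.012,-0.15],[0,0,0,0.018,0,0.018,-0.15],[0,0,0,0.024,0,0.024,-0.15],[0,0,0,0.030,0,0.030,-0.15]]'
python3 -m inch '[[0,0,0,0.006,0,0.006,-0.15],[0,0,0,0.012,0,0.012,-0.15],[0,0,0,0.018,0,0.018,-0.15],[0,0,0,0.022,0,0.022,-0.15],[0,0,0,0.025,0,0.025,-0.15]]'
python3 look.py 4 wrist side
```

```text
t: 3.95
tool_pos: [541.5, -29.4, 24.6]
eef_rot: [0.837, 0.39, 0.347, -0.162]
contact_force: [-3.0, -2.7, 1.2]
gripper_width: 0.576
t: 4.45
tool_pos: [564.1, -2.2, 24.6]
eef_rot: [0.837, 0.391, 0.347, -0.162]
contact_force: [-2.4, -2.8, 0.4]
gripper_width: 0.571
wrist wood [423.  90.] 9832 35.8 [688.5  34.3] [ 57.6 119.5] 9.4
wrist 8 [485. 218.] 4488 [684.  -42.6] 30.6
wrist 8 [283. 294.] 3023 [558.   -9.8] 20.9
wrist 8 [195. 285.] 108 [533.7  16.4] 2.1
wrist 8 [371. 285.] 108 [587.9 -29.3] 2.1
side wood [189. 189.] 907 35.4 [687.4  33.6] [ 57.4 175. ] 9.8
side wood [128. 229.] 792 24.6 [684.5 240.7] [ 38.4 143.4] 7.0
side wood [312. 344.] 5519 50.6 [210.2 306.4] [ 80.2 300.5] 12.2
side wood [ 83. 396.] 2003 13.1 [438.5 559.4] [148.7  43.5] 28.8
side 8 [216. 176.] 197 [682.5 -41.3] 29.4
side 8 [239. 198.] 450 [575.8  12.9] 38.0
side 110 [297. 138.] 1072 [480.6 -80. ] 30.1
side 110 [234. 145.] 443 [579.5  20.4] 12.1
side 207 [233. 112.] 193 [578.3  22.2] 10.6
4.55 [564.1  -2.1  24.7]
```

View pics/wrist4.png

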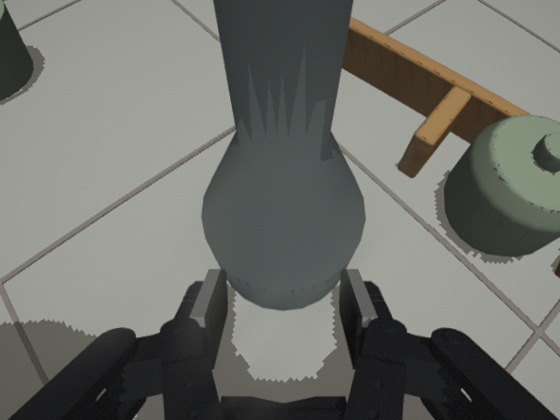

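View pics/side4.png

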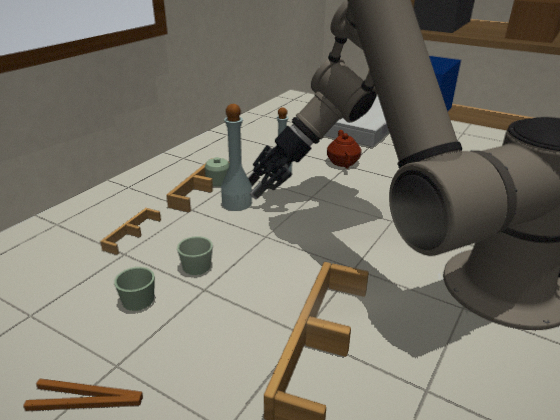

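Push is steady (wrist view unchanged relative to the fingers, pitcher at about (581,19)). About 38 mm to go to the turning point.

```bash
python3 -m inch '[[0,0,0,0.006,0,0.006,-0.15],[0,0,0,0.012,0,0.012,-0.15],[0,0,0,0.018,0,0.018,-0.15],[0,0,0,0.023,0,0.023,-0.15],[0,0,0,0.027,0,0.027,-0.15]]'
python3 -m inch '[[0,0,0,-0.008,0,-0.008,-0.15],[0,0,0,-0.020,0,-0.020,-0.15],[0,0,0,-0.035,0,-0.035,-0.15],[0,0,0,-0.042,0,-0.042,-0.15],[0,0,0,-0.042,0,-0.042,-0.15]]'
python3 look.py 5 wrist scene side
```

```text
t: 5.05
tool_pos: [588.7, 27.0, 24.6]
eef_rot: [0.837, 0.391, 0.347, -0.162]
contact_force: [-3.3, -2.0, 0.9]
gripper_width: 0.573
t: 5.55
tool_pos: [549.9, -20.2, 24.7]
eef_rot: [0.838, 0.389, 0.347, -0.162]
contact_force: [0.1, -0.1, -0.1]
gripper_width: 0.574
wrist wood [405.  59.] 9479 35.7 [706.7  47.3] [113.3  64.9] 75.6
wrist wood [553. 224.] 425 16.6 [686.  -87.7] [13.9  5.2] 33.1
wrist 8 [478. 181.] 4466 [683.9 -42.5] 30.5
wrist 8 [282. 167.] 3902 [606.5  47.7] 34.3
wrist 8 [221. 300.] 585 [512.4  -5.5] 16.2
wrist 8 [345. 300.] 576 [570.9 -54.7] 15.8
wrist 8 [195. 286.] 110 [519.5  -1.7] 2.2
wrist 8 [371. 286.] 113 [573.6 -47.5] 2.2
scene wood [533.   8.] 623 57.4 [ 961.6 1625. ] [166.1  22.5] 0.1
scene wood [ 32. 101.] 870 58.0 [-536.1  119.1] [232.9  20.9] 88.0
scene wood [250. 136.] 579 53.5 [216.1 304.1] [ 77.2 296.3] 12.3
scene wood [346. 113.] 185 17.2 [443.1 557.6] [141.4  38.6] 26.0
scene wood [362. 271.] 393 38.6 [695.3  10.2] [ 52.5 209.9] 9.6
scene 8 [331. 252.] 186 [608.4  50. ] 34.2
scene 8 [345. 294.] 201 [691.6 -70.7] 22.1
scene 110 [338. 219.] 229 [609.4  46.8] 12.5
scene 110 [273. 240.] 217 [500.5 -87.7] 18.5
scene 207 [341. 198.] 151 [609.5  45.3] 11.2
side wood [187. 190.] 832 35.5 [691.9  33.6] [ 54.2 175.7] 13.1
side wood [128. 229.] 795 24.8 [685.2 240.3] [ 39.4 143.9] 7.4
side wood [312. 344.] 5518 50.6 [210.3 306.5] [ 79.9 301.8] 12.2
side wood [ 83. 396.] 2000 13.1 [437.8 561.5] [148.8  43.7] 27.1
side 8 [220. 202.] 415 [604.5  49.1] 33.2
side 110 [303. 138.] 813 [475.  -90.1] 26.0
side 110 [217. 147.] 454 [603.9  49.5] 12.0
side 207 [215. 114.] 205 [603.4  51.5] 11.2
5.7 [550.5 -18.8  24.8]
```

View pics/wrist5.png

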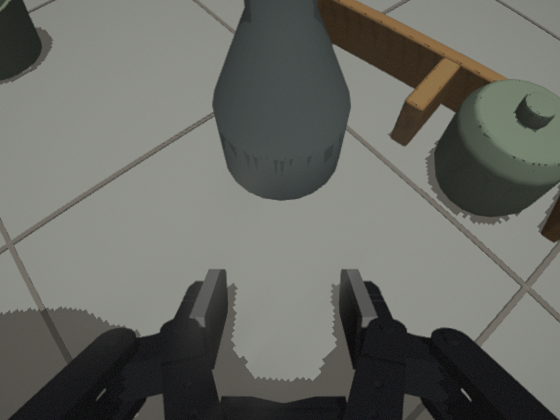

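View pics/scene5.png

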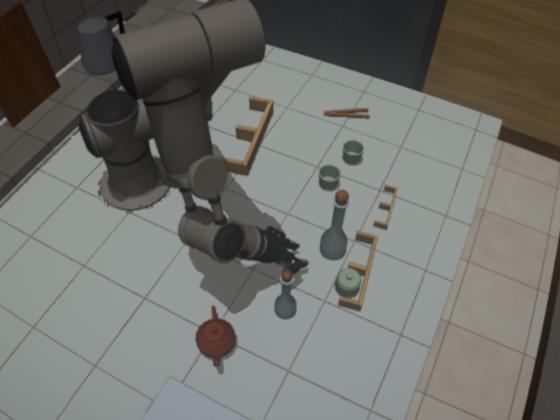

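Pitcher now at (606.5,48.5), i.e. 61 mm short of home and laterally within 1 mm of the bay centre. I swing the tool behind it along the stand's x.

```bash
python3 -m inch '[[-5.6,0,5.6,0.006,-0.008,0.006,-0.15],[-11.2,0,11.2,0.012,-0.016,0.012,-0.15],[-16.8,0,16.8,0.018,-0.024,0.018,-0.15],[-22.4,0,22.4,0.024,-0.032,0.024,-0.15],[-28.1,0,28.1,0.029,-0.039,0.029,-0.15]]'
python3 - <<'E'
from cell import arm
from scipy.spatial.transform import Rotation as R
s=arm.observe();print(s["tool_pos"],s["joint_pos"].round(2));M=R.from_quat(s["eef_rot"]).as_matrix();print(M.round(3))
E
python3 look.py 6 wrist
```

```text
t: 6.2
tool_pos: [550.0, 34.2, 25.9]
eef_rot: [0.911, 0.145, 0.381, -0.062]
contact_force: [1.6, 0.1, 0.8]
gripper_width: 0.577
[549.95276896  34.17157595  25.88942769] [-0.33  0.65  2.31  2.35  0.65 -1.38]
[[ 0.667  0.311  0.677]
 [ 0.217 -0.95   0.223]
 [ 0.713 -0.002 -0.701]]
wrist wood [89. 24.] 6321 24.5 [686.4 239.6] [ 39.6 142.4] 6.2
wrist wood [231.  65.] 2623 35.8 [675.4 107.5] [57.6 14.4] 9.2
wrist wood [389.  67.] 6357 35.8 [692.6   7.5] [57.8 76.2] 9.1
wrist wood [548. 112.] 1725 35.6 [710.8 -87.3] [55.6 16.4] 17.0
wrist 8 [462. 133.] 4242 [684.7 -42.9] 31.4
wrist 8 [289. 224.] 3181 [606.2  47.8] 34.3
wrist 8 [221. 301.] 510 [526.   67.3] 17.1
wrist 8 [345. 301.] 520 [550.4  -8. ] 17.2
wrist 8 [370. 284.] 81 [556.6  -1.8] 1.9
6.25 [548.5  35.8  25.6]
```

View pics/wrist6.png

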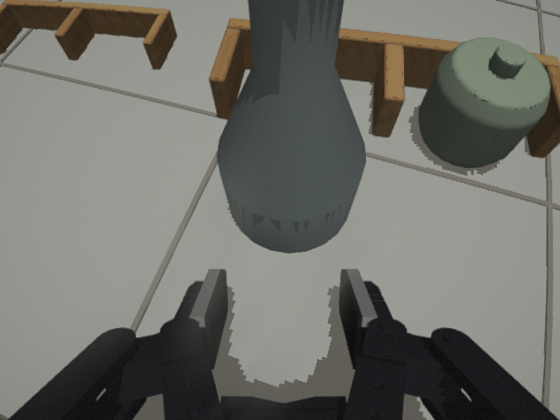

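```bash
python3 -m inch '[[0,0,0,0,0,0,-0.15],[0,0,0,0,0,0,-0.15]]'
python3 look.py 7 wrist
python3 - <<'E'
from h import *
from cell import arm
from scipy.spatial.transform import Rotation as R
s=arm.observe();M=R.from_quat(s["eef_rot"]).as_matrix();print(s["joint_pos"].round(2),np.degrees(np.arctan2(M[1,0],M[0,0])))
v=V("wrist7.npz");P=v.P;hsv=cv2.cvtColor(v.p,cv2.COLOR_BGR2HSV)
w=(hsv[...,0]>8)&(hsv[...,0]<25)&(hsv[...,1]>90)&(abs(P[...,2]-35.5)<3)&(P[...,1]<130)
Q=P[w][:,:2]
a=np.radians(9.6)
for a in np.radians([8.5,9.6,10.5]):
    S=np.array([[np.cos(a),np.sin(a)],[-np.sin(a),np.cos(a)]])
    L=(Q-[675.7,8.35])@S.T
    f=L[:,0]<25
    for lo,hi in((-120,-80),(-20,20),(80,120)):
        k=f&(L[:,1]>lo)&(L[:,1]<hi)
        if k.sum(): print(np.degrees(a),lo,k.sum(),np.percentile(L[k],[2,50,98],axis=0).round(1).tolist())
    b=L[L[:,0]>30]
    print("slope back outer", [np.percentile(b[(abs(b[:,1]-c)<8),0],[3,97]).round(1) for c in(-30,20,75,90) if (abs(b[:,1]-c)<8).sum()>5])
E
```

```text
t: 6.45
tool_pos: [550.8, 34.0, 26.1]
eef_rot: [0.91, 0.148, 0.382, -0.063]
contact_force: [0.6, 0.5, 0.7]
gripper_width: 0.577
wrist wood [89. 24.] 6350 24.5 [685.8 239.2] [ 39.  141.7] 6.9
wrist wood [231.  66.] 2568 35.7 [675.3 107.7] [58.3 14.1] 9.8
wrist wood [389.  69.] 6410 35.8 [692.7   6.7] [57.9 77. ] 11.3
wrist wood [548. 115.] 1667 35.7 [711.6 -86.8] [52.7 17.7] 18.1
wrist 8 [462. 136.] 4246 [683.9 -42.5] 30.7
wrist 8 [289. 226.] 3153 [606.2  47.8] 34.4
wrist 8 [221. 301.] 502 [526.6  66.7] 17.0
wrist 8 [345. 300.] 502 [551.8  -7.8] 16.8
6.5 [550.9  33.3  26.1]
[-0.34  0.65  2.3   2.33  0.65 -1.37] 18.420030611115195
8.5 -120 183 [[-0.9, -99.3], [14.6, -96.6], [24.3, -95.4]]
8.5 -20 975 [[-11.6, -5.4], [4.2, 0.4], [24.2, 5.7]]
8.5 80 756 [[-13.6, 95.8], [3.2, 99.9], [24.0, 104.8]]
slope back outer [array([35.8, 44.8]), array([34.5, 43. ]), array([31. , 40.7])]
9.6 -120 208 [[-2.7, -100.3], [14.5, -96.9], [24.4, -95.6]]
9.6 -20 974 [[-11.6, -5.5], [4.2, 0.3], [24.2, 5.6]]
9.6 80 726 [[-11.7, 95.8], [4.5, 99.7], [24.2, 104.6]]
slope back outer [array([35.2, 44.2]), array([34.9, 43.4]), array([31. , 43.4])]
10.5 -120 225 [[-4.1, -100.7], [13.9, -97.2], [24.6, -95.6]]
10.5 -20 974 [[-11.6, -5.6], [4.2, 0.2], [24.2, 5.6]]
10.5 80 700 [[-10.1, 95.7], [5.5, 99.7], [23.9, 104.6]]
slope back outer [array([34.7, 43.7]), array([35.2, 43.8]), array([30.8, 44.9])]
```

```bash
python3 -m inch '[[-3,0,3,0,-0.0045,0,-0.15],[-6,0,6,0,-0.0045,0,-0.15],[-6,0,6,0,-0.0045,0,-0.15],[-6,0,6,0,-0.0045,0,-0.15]]'
cat > st.py <<'E'
from h import *
from cell import arm
from scipy.spatial.transform import Rotation as R
s=arm.observe();M=R.from_quat(s["eef_rot"]).as_matrix();a=np.radians(9.7)
S=np.array([[np.cos(a),np.sin(a)],[-np.sin(a),np.cos(a)]]);p=s["tool_pos"]
print("t",s["t"],"heading",np.degrees(np.arctan2(M[1,2],M[0,2])).round(2),"tilt",np.degrees(np.arccos(-M[2,2])).round(1),"tcp",p.round(1),"rel bay",(S@(p[:2]-[667,58.6])).round(1),"pitcher(606.2,48.1)",(S@(np.array([606.2,48.1])-[667,58.6])).round(1),s["contact_force"].round(1))
print((M.T@np.array([np.cos(a),np.sin(a),0])).round(3),"stand y",(M.T@np.array([-np.sin(a),np.cos(a),0])).round(3))
E
python3 st.py
```

```text
t: 6.9
tool_pos: [549.3, 37.6, 26.0]
eef_rot: [0.919, 0.08, 0.385, -0.035]
contact_force: [0.6, -1.1, 0.5]
gripper_width: 0.571
t 6.9 heading 10.14 tilt 45.5 tcp [549.3  37.6  26. ] rel bay [-119.5   -0.9] pitcher(606.2,48.1) [-61.7  -0.1] [ 0.6 -1.1  0.5]
[0.701 0.005 0.713] stand y [ 0.002 -1.     0.005]
```

Aligned: heading 10.1°, lateral −0.9 mm. Push in.

```bash
python3 -m inch '[[0,0,0,0.007,-0.001,0.007,-0.15],[0,0,0,0.014,-0.001,0.014,-0.15],[0,0,0,0.020,-0.001,0.020,-0.15],[0,0,0,0.024,-0.001,0.024,-0.15],[0,0,0,0.028,-0.001,0.028,-0.15]]'
python3 st.py; python3 look.py 8 wrist scene|grep " 8 \| 110"
```

```text
t: 7.4
tool_pos: [587.2, 45.6, 25.9]
eef_rot: [0.919, 0.079, 0.384, -0.034]
contact_force: [-8.0, -1.7, 4.8]
gripper_width: 0.575
t 7.4 heading 10.02 tilt 45.4 tcp [587.2  45.6  25.9] rel bay [-80.8   0.7] pitcher(606.2,48.1) [-61.7  -0.1] [-8.  -1.7  4.8]
[0.703 0.003 0.711] stand y [-0.    -1.     0.004]
wrist 8 [451. 167.] 4173 [685.1 -43.3] 32.0
wrist 8 [283. 296.] 2787 [578.1  43.4] 20.3
wrist 8 [370. 284.] 80 [588.8   9.4] 1.8
scene 8 [334. 253.] 201 [612.1  47.6] 34.2
scene 8 [345. 295.] 201 [692.6 -71.8] 21.9
scene 110 [286. 209.] 1013 [480.2  16.2] 33.5
scene 110 [341. 220.] 224 [617.5  48.7] 12.8
```

View pics/wrist8.png

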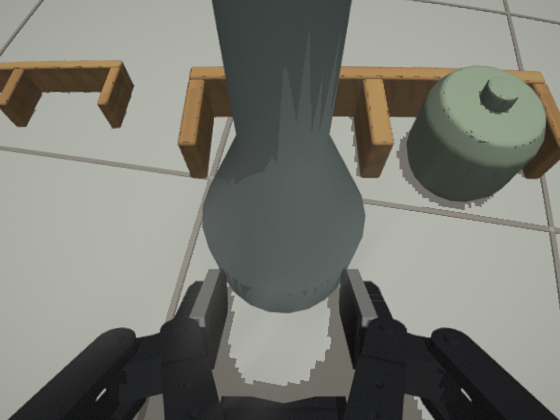

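In contact and centred on the bay mouth (walls at x≈195 and 375, pitcher centre 284). Continue.

```bash
python3 -m inch '[[0,0,0,0.005,0,0.005,-0.15],[0,0,0,0.010,0,0.010,-0.15],[0,0,0,0.015,0,0.015,-0.15],[0,0,0,0.020,0,0.020,-0.15],[0,0,0,0.025,0,0.025,-0.15]]'
python3 st.py; python3 look.py 9 wrist scene|grep " 8 \| 110"
```

```text
t: 8.0
tool_pos: [621.7, 51.6, 25.8]
eef_rot: [0.919, 0.079, 0.384, -0.034]
contact_force: [-4.9, -1.0, 2.6]
gripper_width: 0.579
t 8.0 heading 10.02 tilt 45.3 tcp [621.7  51.6  25.8] rel bay [-45.8   0.7] pitcher(606.2,48.1) [-61.7  -0.1] [-4.9 -1.   2.6]
[0.703 0.003 0.711] stand y [-0.    -1.     0.004]
wrist 8 [459. 225.] 4129 [683.9 -42.4] 30.7
wrist 8 [190. 216.] 417 [653.9 107.2] 6.8
wrist 8 [283. 296.] 2795 [612.5  49.4] 20.3
wrist 8 [196. 285.] 84 [611.2  84.9] 1.9
wrist 8 [370. 285.] 87 [623.1  15.2] 2.0
scene 8 [346. 256.] 192 [646.4  50. ] 31.5
scene 8 [345. 295.] 211 [692.5 -71.6] 22.0
scene 110 [299. 212.] 1041 [506.6  23.2] 39.1
scene 110 [356. 223.] 224 [653.1  54.7] 12.5
```

View pics/wrist9.png

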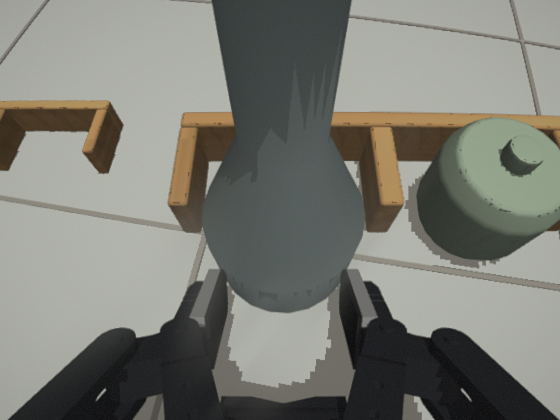

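```bash
python3 -m inch '[[0,0,0,0.003,0,0.003,-0.15],[0,0,0,0.006,0,0.006,-0.15],[0,0,0,0.008,0,0.008,-0.15],[0,0,0,0.009,0,0.009,-0.15]]'; python3 st.py
python3 -m inch '[[0,0,0,0.001,0,0.001,-0.15],[0,0,0,0.002,0,0.002,-0.15]]'; python3 st.py
```

```text
t: 8.5
tool_pos: [634.6, 53.7, 26.1]
eef_rot: [0.919, 0.079, 0.384, -0.034]
contact_force: [-4.0, -0.4, -0.5]
gripper_width: 0.576
t 8.5 heading 10.01 tilt 45.4 tcp [634.6  53.7  26.1] rel bay [-32.7   0.6] pitcher(606.2,48.1) [-61.7  -0.1] [-4.  -0.4 -0.5]
[0.702 0.003 0.712] stand y [-0.    -1.     0.004]
t: 8.7
tool_pos: [637.5, 54.2, 26.2]
eef_rot: [0.919, 0.079, 0.384, -0.034]
contact_force: [-3.1, -0.4, -1.2]
gripper_width: 0.573
t 8.7 heading 10.01 tilt 45.4 tcp [637.5  54.2  26.2] rel bay [-29.8   0.6] pitcher(606.2,48.1) [-61.7  -0.1] [-3.1 -0.4 -1.2]
[0.702 0.002 0.712] stand y [-0.    -1.     0.004]
```

Force still only friction; creep on 1.4 mm per row until it rises.

```bash
python3 -m inch '[[0,0,0,0.001,0,0.001,-0.15]]'; python3 -m inch '[[0,0,0,0.001,0,0.001,-0.15]]';
```

```text
t: 8.8
tool_pos: [639.0, 54.4, 26.3]
eef_rot: [0.919, 0.079, 0.384, -0.034]
contact_force: [-3.5, -0.6, -0.9]
gripper_width: 0.571
t: 8.9
tool_pos: [640.5, 54.7, 26.5]
eef_rot: [0.919, 0.079, 0.385, -0.034]
contact_force: [-3.0, -0.8, -0.8]
gripper_width: 0.576
```

```bash
python3 -m inch '[[0,0,0,0.001,0,0.001,-0.15]]'; python3 -m inch '[[0,0,0,0.001,0,0.001,-0.15]]'; python3 st.py; python3 look.py 10 wrist scene side|grep " 8 \| 110"
```

```text
t: 9.0
tool_pos: [641.9, 54.9, 26.5]
eef_rot: [0.919, 0.079, 0.385, -0.034]
contact_force: [-5.9, -1.1, 0.5]
gripper_width: 0.574
t: 9.1
tool_pos: [642.2, 55.1, 25.9]
eef_rot: [0.92, 0.078, 0.383, -0.034]
contact_force: [-14.7, -4.1, 5.4]
gripper_width: 0.576
t 9.1 heading 10.0 tilt 45.3 tcp [642.2  55.1  25.9] rel bay [-25.1   0.7] pitcher(606.2,48.1) [-61.7  -0.1] [-14.7  -4.1   5.4]
[0.704 0.002 0.711] stand y [-0.001 -1.     0.004]
wrist 8 [462. 261.] 4008 [683.9 -42.4] 30.7
wrist 8 [186. 245.] 854 [657.2 111.6] 11.3
wrist 8 [283. 297.] 2770 [633.2  52.9] 20.2
wrist 8 [370. 285.] 85 [643.7  18.8] 1.9
scene 8 [353. 258.] 179 [665.2  53.2] 32.0
scene 8 [345. 295.] 217 [692. -71.] 22.3
scene 110 [307. 214.] 1052 [527.3  23.7] 37.0
scene 110 [363. 225.] 206 [670.5  56.6] 11.1
side 8 [195. 197.] 282 [648.7  78.9] 20.3
side 110 [191. 142.] 458 [666.7  60.7] 12.4
side 110 [254. 154.] 1139 [506.5  36. ] 41.0
side 207 [188. 110.] 194 [664.9  63.2] 10.1
```

View pics/wrist10.png

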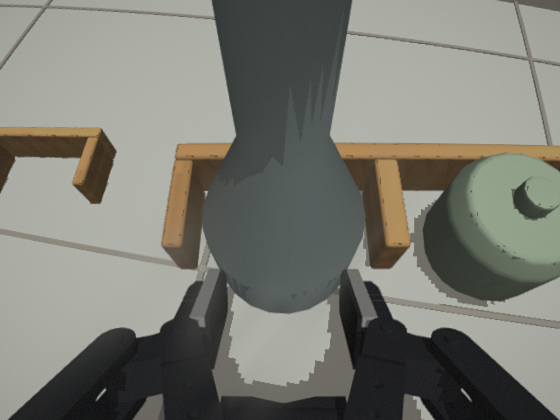

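Force jumped to 15 N with the TCP stopped: it is against the back wall, centred in the bay (walls at columns 185/385, pitcher 284). I back straight out and check.

```bash
python3 -m inch '[[0,0,0,-0.002,0,-0.002,-0.15],[0,0,0,-0.008,0,-0.008,-0.15],[0,0,0,-0.020,0,-0.020,-0.15],[0,0,0,-0.035,0,-0.035,-0.15],[0,0,0,-0.045,0,-0.045,-0.15]]'
python3 -m inch '[[0,0,0,0,0,-0.03,-0.15],[0,0,0,0,0,-0.06,-0.15],[0,0,0,0,0,-0.06,-0.15],[0,0,0,0,0,-0.06,-0.15]]'
python3 look.py 11 wrist scene side
python3 - <<'E'
from h import *
a=np.radians(9.7);S=np.array([[np.cos(a),np.sin(a)],[-np.sin(a),np.cos(a)]])
v=V("wrist11.npz");P=v.P
m=(P[...,2]>15)&(P[...,2]<42)&(np.hypot(P[...,0]-667,P[...,1]-58.6)<40)
Q=P[m];L=(Q[:,:2]-[667,58.6])@S.T;k=(L[:,0]<0)&(abs(L[:,1])<30);C,R=circ(L[k]);print("cyl rel bay",C.round(1),R)
E
```

```text
t: 9.75
tool_pos: [579.8, 44.1, 26.6]
eef_rot: [0.919, 0.079, 0.385, -0.034]
contact_force: [0.1, -0.0, -0.2]
gripper_width: 0.571
t: 10.15
tool_pos: [539.5, 36.5, 69.3]
eef_rot: [0.918, 0.078, 0.386, -0.034]
contact_force: [-0.1, 0.3, -0.1]
gripper_width: 0.57
wrist wood [81. 80.] 4858 24.5 [685.8 238. ] [ 39.8 139. ] 6.9
wrist wood [218. 104.] 1877 35.9 [676.4 102.5] [57.8 24.2] 9.7
wrist wood [359.  97.] 3329 35.9 [693.7  -2.2] [57.4 68. ] 9.1
wrist wood [484. 112.] 1746 35.9 [707.5 -80.2] [57.2 25.7] 10.8
wrist 8 [414. 146.] 2453 [683.6 -42.4] 30.5
wrist 8 [282. 153.] 2572 [667.8  58.4] 34.3
wrist 110 [281.  13.] 1410 [667.7  58.4] 13.5
scene wood [533.   8.] 629 56.1 [ 964.9 1625.2] [155.7  24.8] 3.9
scene wood [ 32. 101.] 865 58.4 [-536.3  118.5] [235.7  21.1] 87.7
scene wood [256. 125.] 440 53.4 [220.4 331.9] [ 74. 250.] 17.1
scene wood [346. 113.] 185 16.6 [444.1 556.4] [141.4  39.7] 26.7
scene wood [362. 273.] 386 39.3 [695.    8.8] [ 52.8 211.6] 9.7
scene 8 [355. 258.] 187 [670.5  58. ] 32.2
scene 8 [345. 295.] 207 [692.4 -71.1] 22.3
scene 110 [284. 208.] 1158 [478.5  22.5] 42.9
scene 110 [363. 225.] 198 [670.2  56.7] 11.0
scene 207 [268. 183.] 196 [437.6  13.5] 15.0
scene 207 [368. 204.] 134 [670.3  56.1] 11.5
side wood [178. 200.] 381 35.3 [684.3 105.5] [37.6 68.6] 61.0
side wood [128. 229.] 802 24.6 [685.  241.3] [ 39.9 143.2] 8.0
side wood [311. 344.] 5544 50.6 [209.9 307.2] [ 80.4 299.4] 12.2
side wood [ 83. 396.] 2002 13.1 [439.9 557.7] [148.7  43.3] 30.6
side 8 [219. 176.] 256 [680.7 -40.2] 28.0
side 8 [198. 196.] 352 [666.   60.4] 33.4
side 110 [191. 142.] 461 [666.8  60.3] 12.6
side 110 [269. 166.] 555 [469.6  61.1] 26.4
side 207 [188. 110.] 197 [665.   62.9] 10.4
10.3 [539.4  36.8  68. ]
cyl rel bay [ 0.5 -0.3] 34.02622681172671
```

View pics/wrist11.png

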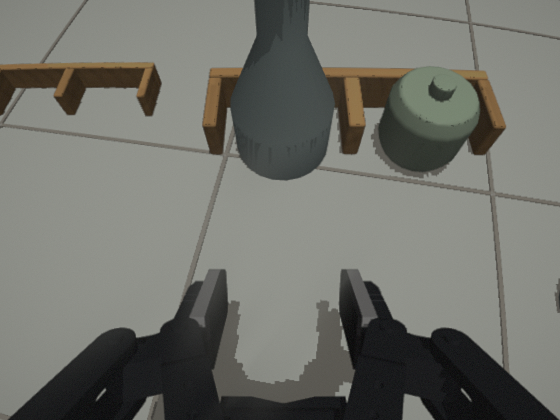

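View pics/side11.png

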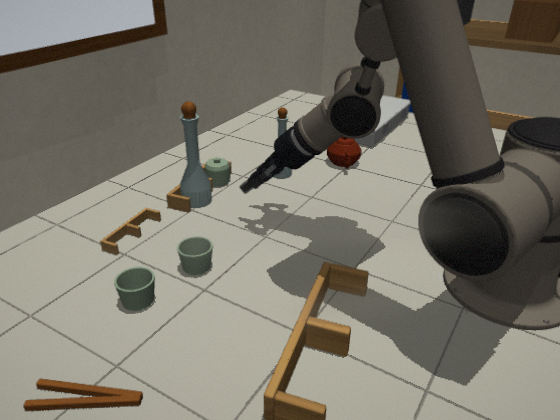

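The pitcher is upright (foot and neck centres agree) and within 0.5 mm of home and centred. The caddy, cups and teapot are unmoved, so I hand it in.

```bash
python3 -c "
from cell import arm
print(arm.close_job())"
```

```text
the job is handed in; nothing more can be done
None
```

The pitcher is standing upright in the free bay, against the stand's back wall, and I have handed the job in at about 10.3 s on the robot's clock.

I pushed it low on its body with the half-open fingertips, contact about 25–30 mm up. The first push took it diagonally to the mouth of the bay. The second went straight along the stand's axis until the force rose to about 15 N at the back wall. Then I backed the gripper straight out.

**Last checks**
- **Position:** the wrist camera puts the pitcher at x = +0.5 mm and y = −0.3 mm from the free-bay point. The other two cameras agree within about 4 mm, which is their usual spread.
- **Upright:** the wrist camera's centres at the foot and the neck agree within 0.2 mm.
- **Caddy:** its measured position changed by less than 1 mm between the wrist measurements taken from the start of the pushing to the end.
- **Cups and teapot:** they look unmoved in the side pictures; I did not measure them again.

**One thing that disagreed:** when I swung the tool behind the pitcher for the second push, it stopped about 8° short of the commanded turn. I corrected that before touching the pitcher.

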